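# Light the tallest vase on the stall

## Robot

A 7-joint arm with a two-finger parallel gripper is mounted at the origin on the work surface. World frame = base frame: x ahead of the robot, y to its left, z up, the work surface at z = 0. Lengths are in m, angles in rad, forces in N, time in s.
With the tool pointing down it reaches from about 0.4 to 0.875 m from the base axis. Payload 4.4 kg.
Tool frame: the origin (TCP) lies at the very end of the fingers, on their centre line; the grasp point (between the pads) lies 19 mm behind it; z points along the fingers, y is the direction in which the jaws open and shut (so a half turn about z gives the same grasp; the last joint's range is limited). The gripper opens to 85 mm and grips with 20 to 120 N. Pads are 22 mm wide; open, the fingers measure 114 mm over their backs; the gripper's body (76 mm by 85 mm) begins 54 mm behind the grasp point. The pads swing forward as they close: fully open they stand 13 mm farther back than shut.
Start: joints at [-1.184, 0.628, 0.038, 1.517, -0.027, 0.996, -0.02], TCP at [0.284, 0.585, 0.231] pointing down, gripper open.
Joint ranges: [-3.06, 3.06], [-0.37, 2.12], [-1.25, 1.32], [0.18, 2.47], [-1.1, 4.24], [0.23, 1.98], [-2.94, 2.94]. Speed limits (rad/s): [2.57, 2.57, 3.14, 3.14, 3.14, 3.14, 3.14].

## Interface

Orientations are given as a unit quaternion [x, y, z, w].
In Python, from bench import ctrl gives the robot as it stands.
- The arm moves only by the tool jog_arm, never from a script. Its argument "moves" is a list that holds one entry, the list of rows, each a list of 7 numbers: the shift along the tool's x, y, z in cm, then the turn, a rotation vector about the tool's x, y, z in degrees, then the opening, from -1 (shut) to 1 (fully open). In form: [[[dx, dy, dz, ax, ay, az, jaw], ...]]. A call has exactly 8 rows; each row shifts and turns the commanded pose from where the row before left it, along the tool's axes as they then stand; what a row does not reach is not made up. A row lasts 1/12 s, in which the tool goes at most 41.7 mm and 7.16 degrees, less where a joint would pass 70% of its speed; a pose out of reach is approached as far as the arm can. A call is refused whole if a number of a shift passes 4.17 or a number of a turn 7.16, either way. A call with a gripper value outside its range is refused whole. The fingers move at their own pace and stop on an object; the grip force is fixed at half the most. Time passes only in rows, so rows that do not move let the fingers close, or fill a call up. It gives the time, the measured TCP pose, the force and the opening at its end, in the units of the state.
- ctrl.state(): the state, without advancing time (a new reading comes with each control period).
- ctrl.capture(name): name is "scene" or "side" or "wrist"; returns a dict with "image" (480x640x3 uint8, red, green, blue), "camera_matrix" (3x3 intrinsics, pixels), "k1" (the pictures are not rectified: a ray, as slopes to the right and down, at radius r is drawn at 1 + k1 r^2 times it, then the intrinsics apply), "R" (3x3) and "t" (3): a world point X has camera coordinates R X + t. Camera axes: x right, y down, z forward; pixel columns grow to the right and rows downward; lengths in m; the calibration is good to about 2 mm. A picture is of the moment at which its call begins. There is no depth.
- ctrl.hand_in(): hands the job in, once; it reports no verdict.
The state is a dict: "time": time; "qpos": joint angles; "joint_vel": joint speeds; "tau": joint torques, N m; "tool_pos": TCP position; "orientation": TCP orientation; "wrist_force": force on the tool from outside, world axes, zero at the start; "moment": the same for the moment, N m; "opening": opening from 0.0 (shut) to 1.0 (fully open).
Only numpy, scipy, OpenCV 4.12 (cv2) and the standard library are available. Lean on these libraries where they do the work, as an engineer would, in place of code of your own. Each camera call takes 0.05 s, during which the arm holds its last target. There are 200 camera calls.

## Task

Switch on the display light under the tallest vase: gently press down the raised, near end of the paddle switch in front of that vase's stand with the fingertips until it is fully over, then draw back clear. Leave the other two switches off, and do not pick up, shift or knock any vase or other ware on the counter.

Things in the scene. Friction and masses are not known exactly. Their poses are not given: they have to be found in the camera images.
- vase_tall: the tallest vase: clear glass trumpet, 250 mm high, foot 74 mm, stem 48 mm, mouth 84 mm across; loose, about 0.7 kg. It stands on any one of the three display stands. Origin: centre of its underside; z up.
- vase_mid: middle vase: the same clear glass trumpet shape but 200 mm high, foot 74 mm, mouth 84 mm; loose. It stands on any one of the three display stands. Origin: centre of its underside; z up.
- vase_short: shortest vase: clear glass tumbler shape, 130 mm high, mouth 92 mm across; loose. It stands on any one of the three display stands. Origin: centre of its underside; z up.
- squirrel_left: small glazed brown squirrel figure, 67 mm high, 44 mm wide, loose on the table between the switches, on the left as the robot sees it. Origin: centre of its underside. A bystander.
- squirrel_right: small glazed brown squirrel figure, 67 mm high, 44 mm wide, loose on the table between the switches, on the right as the robot sees it. Origin: centre of its underside. A bystander.
- bowl: clear glass bowl, 110 mm across, 50 mm high, loose, right-hand side. Origin: centre of its underside. A bystander.
- spoon: wooden spoon 190 mm long, lying loose on the table near the robot. A bystander.
- jar: blue ceramic jar with wooden lid, 60 mm across, 85 mm high, loose, left-hand side. Origin: centre of its underside. A bystander.
- mug: white mug, 76 mm across, 85 mm high, loose, far left. Origin: centre of its underside. A bystander.
- lamp_a (a point): centre of the top of the left-hand (+y) display stand, a fixed round lamp base 128 mm across with a white frosted top 35 mm above the table. One vase stands centred on it, within 6 mm. Its x axis points from the stand's switch to the stand, away from the robot; z is up.
- switch_a_press (a point): spot to press on the left-hand (+y) stand's switch: on top of the paddle's raised end, on its centre line, 8 mm from the end, 157 mm from the lamp point along the stand's -x (towards the robot). It moves with the paddle: 41 mm above the table when off, 31 mm when fully on. The paddle is a grey plate 70 x 44 x 8 mm (long along the stand's x) on a fixed black block 86 x 56 mm, 18 mm high.
- switch_a (a joint): paddle of the left-hand (+y) stand's switch, rad: 0 to 0.03 is off (robot-side end up), 0.36 fully on (that end down at its stop); above 0.27 counts as on. It pivots about a level axis across its middle, 27 mm beyond the press spot, 32 mm above the table. No spring: it turns under 1.5 to 3 N on the spot and stays where left.
- lamp_b (a point): centre of the top of the middle display stand, a fixed round lamp base 128 mm across with a white frosted top 35 mm above the table. One vase stands centred on it, within 6 mm. Its x axis points from the stand's switch to the stand, away from the robot; z is up.
- switch_b_press (a point): spot to press on the middle stand's switch: on top of the paddle's raised end, on its centre line, 8 mm from the end, 157 mm from the lamp point along the stand's -x (towards the robot). It moves with the paddle: 41 mm above the table when off, 31 mm when fully on. The paddle is a grey plate 70 x 44 x 8 mm (long along the stand's x) on a fixed black block 86 x 56 mm, 18 mm high.
- switch_b (a joint): paddle of the middle stand's switch, rad: 0 to 0.03 is off (robot-side end up), 0.36 fully on (that end down at its stop); above 0.27 counts as on. It pivots about a level axis across its middle, 27 mm beyond the press spot, 32 mm above the table. No spring: it turns under 1.5 to 3 N on the spot and stays where left.
- lamp_c (a point): centre of the top of the right-hand (-y) display stand, a fixed round lamp base 128 mm across with a white frosted top 35 mm above the table. One vase stands centred on it, within 6 mm. Its x axis points from the stand's switch to the stand, away from the robot; z is up.
- switch_c_press (a point): spot to press on the right-hand (-y) stand's switch: on top of the paddle's raised end, on its centre line, 8 mm from the end, 157 mm from the lamp point along the stand's -x (towards the robot). It moves with the paddle: 41 mm above the table when off, 31 mm when fully on. The paddle is a grey plate 70 x 44 x 8 mm (long along the stand's x) on a fixed black block 86 x 56 mm, 18 mm high.
- switch_c (a joint): paddle of the right-hand (-y) stand's switch, rad: 0 to 0.03 is off (robot-side end up), 0.36 fully on (that end down at its stop); above 0.27 counts as on. It pivots about a level axis across its middle, 27 mm beyond the press spot, 32 mm above the table. No spring: it turns under 1.5 to 3 N on the spot and stays where left.
Things that resemble listed ones, but are neither listed nor needed, are in the scene too. Leave any blue look-alike of the part that bears lamp_a alone.

How it is judged:
On the way:
1. the fingertips press the switch in front of the tallest vase's stand over to on (((horizontal distance between vase_tall and lamp_a below 0.05 m and value of joint switch_a above 0.27 rad and contact force between the fingers and switch_a above 0.2 N) or (horizontal distance between vase_tall and lamp_b below 0.05 m and value of joint switch_b above 0.27 rad and contact force between the fingers and switch_b above 0.2 N) or (horizontal distance between vase_tall and lamp_c below 0.05 m and value of joint switch_c above 0.27 rad and contact force between the fingers and switch_c above 0.2 N))), for 0.02 s.
At the end, for the whole second after the job is handed in: The switch of the stand that carries the tallest vase is on (above 0.27 rad), the other two are off (below 0.09 rad), and every vase and other ware is within 15 mm of where it began, the vases upright within 0.15 rad (((horizontal distance between vase_tall and lamp_a below 0.05 m and value of joint switch_a above 0.27 rad and value of joint each of switch_b, switch_c below 0.09 rad) or (horizontal distance between vase_tall and lamp_b below 0.05 m and value of joint switch_b above 0.27 rad and value of joint each of switch_a, switch_c below 0.09 rad) or (horizontal distance between vase_tall and lamp_c below 0.05 m and value of joint switch_c above 0.27 rad and value of joint each of switch_a, switch_b below 0.09 rad)) and distance of each of vase_tall, vase_mid, vase_short, squirrel_left, squirrel_right, bowl, spoon, jar, mug from where it was at the start of the episode below 0.015 m and angle between each of vase_tall, vase_mid, vase_short's own z axis and vertical below 0.15 rad); the robot touches nothing.
It fails at once if a switch in front of another vase is pressed (over 0.09 rad) ((not (horizontal distance between vase_tall and lamp_a below 0.05 m) and value of joint switch_a above 0.09 rad) or (not (horizontal distance between vase_tall and lamp_b below 0.05 m) and value of joint switch_b above 0.09 rad) or (not (horizontal distance between vase_tall and lamp_c below 0.05 m) and value of joint switch_c above 0.09 rad)).
It fails at once if a switch is pressed harder than 25 N (contact force between anything else and switch_a above 25 N or contact force between anything else and switch_b above 25 N or contact force between anything else and switch_c above 25 N).
It fails at once if a vase or other ware is shifted, lifted or carried more than 15 mm (distance of any of vase_tall, vase_mid, vase_short, squirrel_left, squirrel_right, bowl, spoon, jar, mug from where it was at the start of the episode above 0.015 m).
It fails at once if a vase or a squirrel is tipped more than 0.2 rad (angle between any of vase_tall, vase_mid, vase_short, squirrel_left, squirrel_right's own z axis and vertical above 0.2 rad).
It also fails if it takes over 32 s, if anything falls off the work surface, if the arm or the gripper's body presses on something with over 40 N, if the wrist force passes 120 N, or if a joint passes its speed limit or range.

## Working session

There is one attempt and no reset: what is moved stays moved. The work goes in short steps, Python scripts to look and compute and a tool call to move; the robot and the scene stay as the last step left them, time stands still between calls to the robot, and variables do not carry over. Pictures are saved under pics/ and viewed, about 8 in all and at most 12, crops included, and the job is handed in when it is done.

Besides the shell and the picture viewer there is one more tool, called by a JSON object that holds its "api" and its "payload", one argument or row to a line. jog_arm: Moves the arm, as the interface text tells. Its arguments: {"type":"object","properties":{"moves":{"type":"array"}},"required":["moves"]}

```bash
mkdir -p pics; cat > h.py <<'E'
import numpy as np, cv2
from bench import ctrl
def cap(n,f):
    c=ctrl.capture(n); cv2.imwrite(f'pics/{f}.png',c['image'][...,::-1]); np.savez(f'pics/{f}.npz',**{k:c[k] for k in('camera_matrix','k1','R','t')}); return c
def ray(f,u,v):
    c=np.load(f'pics/{f}.npz');K=c['camera_matrix'];d=np.array([(u-K[0,2])/K[0,0],(v-K[1,2])/K[1,1]]);s=d.copy()
    for _ in range(30): s=d/(1+c['k1']*(s@s))
    R=c['R'];return -R.T@c['t'],R.T@np.array([*s,1])
def at(f,u,v,z):
    o,d=ray(f,u,v);return o+d*(z-o[2])/d[2]
def proj(f,X):
    c=np.load(f'pics/{f}.npz');p=c['R']@np.array(X)+c['t'];s=p[:2]/p[2];s=s*(1+c['k1']*(s@s));K=c['camera_matrix'];return K[0,0]*s[0]+K[0,2],K[1,1]*s[1]+K[1,2]
E
python3 - <<'E'
from h import *
for n in('scene','side'):
    cap(n,n+'0');print(n,ray(n+'0',320,240))
print(ctrl.state())
E
```

```text
scene (array([1.40023052, 0.37875651, 0.7796674 ]), array([-0.71610789, -0.30207084, -0.62986041]))
side (array([-0.45799929, -0.84776049,  0.82418011]), array([ 0.6326012 ,  0.57468095, -0.51928312]))
{'time': 0.1, 'qpos': array([-1.18377584,  0.62926304,  0.03842127,  1.51828391, -0.02698793,
        0.99629255, -0.02003285]), 'joint_vel': array([ 1.02165163e-04, -2.71141660e-03,  1.37365437e-03, -1.95256471e-03,
        1.81568072e-03,  1.20850541e-03, -4.30535364e-05]), 'tau': array([ 2.82223897e-03, -5.64521956e+01,  1.23014499e+00, -1.93971241e+01,
        1.12096989e-02,  5.41230620e-03,  2.10793149e-05]), 'tool_pos': array([0.28409252, 0.58399784, 0.23046944]), 'orientation': array([ 2.24484480e-01,  9.74477281e-01, -8.44339114e-04, -1.86972295e-04]), 'wrist_force': array([-0.86272605, -0.72985519,  0.05412529]), 'moment': array([-0.05190209, -0.0331205 ,  0.02828744]), 'opening': 0.9979123081453304}
```

View pics/scene0.png

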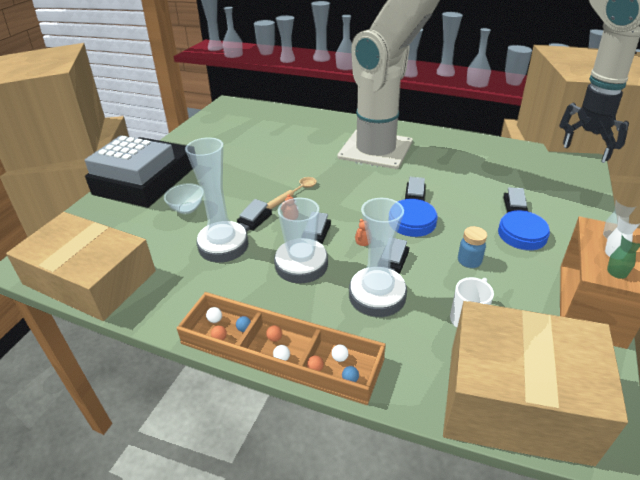

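View pics/side0.png

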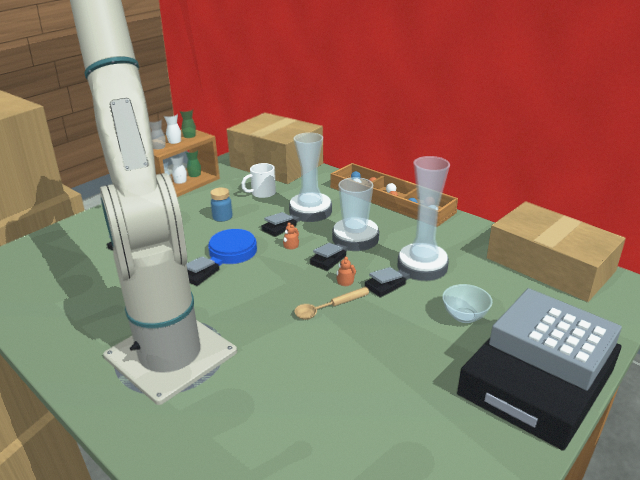

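The scene view shows three stands, with white tops at about (222,239), (301,258) and (378,288). The trumpet vases stand on the left and right ones in the image. The side view shows the same stands at about (423,258), (355,232) and (311,205), each with a switch, and blue decoys elsewhere. Next I check the vase heights and locate the switches.

```bash
python3 - <<'E'
from h import *
L={}
for n,s,q in(('c',(222,239),(423,258)),('b',(301,258),(355,232)),('a',(378,288),(311,205))):
    A=at('scene0',*s,.035);B=at('side0',*q,.035);m=(A+B)/2;print(n,A,B)
    for h in(.13,.2,.25):
        P=m.copy();P[2]=.035+h;print('  mouth ctr',h,np.round(proj('scene0',P)),np.round(proj('side0',P)))
# side paddle centres (top of paddle ~.036)
for n,q in(('c',(386,276)),('b',(328,252)),('a',(279,219))): print(n,at('side0',*q,.036))
i=cv2.imread('pics/side0.png')[140:300,250:470];j=cv2.imread('pics/scene0.png')[130:310,180:420]
cv2.imwrite('pics/c1.png',np.hstack([cv2.resize(i,(440*580//320//1,580)),]))
E
```

```text
c [ 0.632632   -0.20745732  0.035     ] [ 0.60320463 -0.22746007  0.035     ]
  mouth ctr 0.13 [213. 191.] [427. 208.]
  mouth ctr 0.2 [209. 165.] [429. 182.]
  mouth ctr 0.25 [205. 145.] [431. 162.]
b [0.63065609 0.00457755 0.035     ] [ 0.59411906 -0.01873108  0.035     ]
  mouth ctr 0.13 [297. 207.] [357. 185.]
  mouth ctr 0.2 [295. 180.] [357. 160.]
  mouth ctr 0.25 [293. 159.] [357. 141.]
a [0.66437154 0.20108651 0.035     ] [0.63289539 0.17568534 0.035     ]
  mouth ctr 0.13 [377. 236.] [310. 161.]
  mouth ctr 0.2 [379. 207.] [310. 138.]
  mouth ctr 0.25 [380. 186.] [309. 121.]
c [ 0.47993406 -0.20395339  0.036     ]
b [ 0.47158082 -0.02969393  0.036     ]
a [0.5129738  0.18689798 0.036     ]
```

View pics/c1.png

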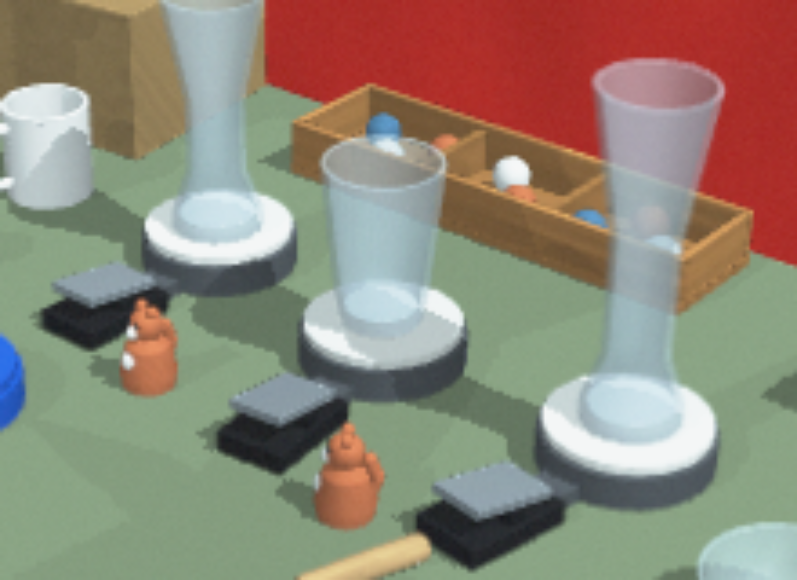

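C carries the tallest vase: its mouth fits 250 mm and A's fits 200 mm in both views. The two views disagree by 3 cm on the stand position, so I look closer at the scene image.

```bash
python3 - <<'E'
from h import *
j=cv2.imread('pics/scene0.png')[180:280,190:340]
cv2.imwrite('pics/c2.png',cv2.resize(j,(780,520),interpolation=cv2.INTER_CUBIC))
E
```

```text
(no output)
```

View pics/c2.png

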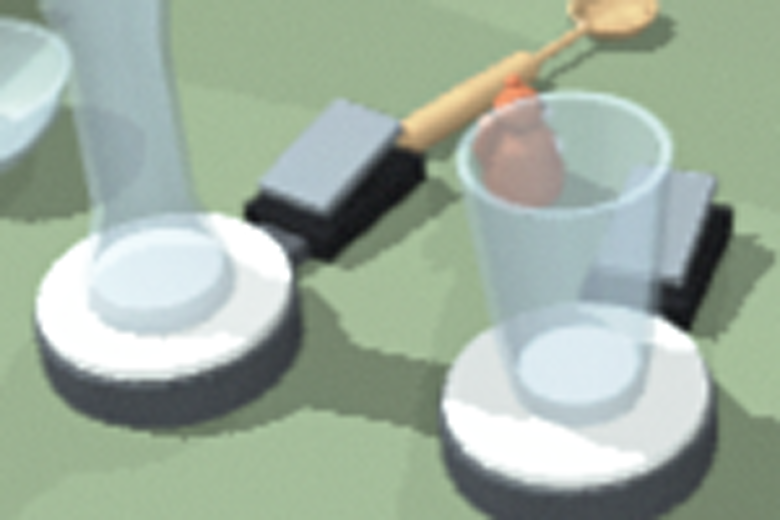

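The crop shows lamp C's top centred near scene (221.7,237.1). Paddle C's raised edge runs from crop (340,99) to (403,141), and its low edge from (262,178) to (325,215).

```bash
python3 - <<'E'
from h import *
from scipy.optimize import least_squares
def tri(s,q):
    o1,d1=ray('scene0',*s);o2,d2=ray('side0',*q)
    A=np.stack([d1,-d2],1);k=np.linalg.lstsq(A,o2-o1,rcond=None)[0];p,r=o1+d1*k[0],o2+d2*k[1];return (p+r)/2,np.linalg.norm(p-r)
sc=lambda u,v:(190+u/5.2,180+v/5.2)
sd=lambda u,v:(250+u/(797/220),140+v/(580/160))
print('lamp',tri(sc(165,297),sd(629,426)), at('scene0',*sc(165,297),.035),at('side0',*sd(629,426),.035))
rs=[sc(340,99),sc(403,141),sc(262,178),sc(325,215)]
print('corners')
for c,z in zip(rs,(.042,.042,.03,.03)):print(at('scene0',*c,z))
for c,z in zip([(487,520),(432,486),(562,495),(502,461)],(.042,.042,.03,.03)):print(at('side0',*sd(*c),z))
for a,b in zip(rs,[(487,520),(432,486),(562,495),(502,461)]):print(tri(a,sd(*b)))
E
```

```text
lamp (array([ 0.61749507, -0.21980294,  0.02609566]), np.float64(0.0017021794316606459)) [ 0.62635868 -0.21197283  0.035     ] [ 0.60605794 -0.22745017  0.035     ]
corners
[ 0.45731595 -0.2057103   0.042     ]
[ 0.48047455 -0.15722216  0.042     ]
[ 0.51926751 -0.21941936  0.03      ]
[ 0.53633728 -0.17396228  0.03      ]
[ 0.44621258 -0.22380055  0.042     ]
[ 0.4538653  -0.17392438  0.042     ]
[ 0.51442787 -0.23528008  0.03      ]
[ 0.52152088 -0.18163985  0.03      ]
(array([ 0.45155738, -0.21460906,  0.03539478]), np.float64(0.00906768885931156))
(array([ 0.46669727, -0.16486086,  0.03112556]), np.float64(0.0006767958987076085))
(array([ 0.51680003, -0.22751181,  0.0255584 ]), np.float64(0.010622559107085103))
(array([ 0.52914316, -0.17752046,  0.02419564]), np.float64(0.0017603875472119834))
```

C is the tall one. The horizontal positions agree with the given 157 mm geometry: lamp C (0.6175,-0.220) and press spot about (0.463,-0.191). The height shows about a 9 mm bias, so I'll rely on contact for z. Now I move off with the fingers shut.

{"api": "jog_arm", "payload": {
  "moves": [
    [[-1.8, -1.8, -0.12, 0, 0, 0, -1], [-1.8, -1.8, -0.12, 0, 0, 0, -1], [-1.8, -1.8, -0.12, 0, 0, 0, -1], [-1.8, -1.8, -0.12, 0, 0, 0, -1], [-1.8, -1.8, -0.12, 0, 0, 0, -1], [-1.8, -1.8, -0.12, 0, 0, 0, -1], [-1.8, -1.8, -0.12, 0, 0, 0, -1], [-1.8, -1.8, -0.12, 0, 0, 0, -1]]
  ]
}}

```text
time: 0.77
tool_pos: [0.3509, 0.3906, 0.2407]
orientation: [0.224, 0.974, -0.0, -0.0]
wrist_force: [0.7, -0.1, 0.8]
opening: -0.005
```

{"api": "jog_arm", "payload": {
  "moves": [
    [[-1.8, -1.8, -0.12, 0, 0, 0, -1], [-1.8, -1.8, -0.12, 0, 0, 0, -1], [-1.8, -1.8, -0.12, 0, 0, 0, -1], [-1.8, -1.8, -0.12, 0, 0, 0, -1], [-1.8, -1.8, -0.12, 0, 0, 0, -1], [-1.8, -1.8, -0.12, 0, 0, 0, -1], [-1.8, -1.8, -0.12, 0, 0, 0, -1], [-1.8, -1.8, -0.12, 0, 0, 0, -1]]
  ]
}}

```text
time: 1.43
tool_pos: [0.4173, 0.1982, 0.2504]
orientation: [0.224, 0.974, -0.0, -0.0]
wrist_force: [0.5, 0.4, -0.7]
opening: -0.001
```

{"api": "jog_arm", "payload": {
  "moves": [
    [[-1.19, -2.12, 0.2, 0, 0, 0, -1], [-1.19, -2.12, 0.2, 0, 0, 0, -1], [-1.19, -2.12, 0.2, 0, 0, 0, -1], [-1.19, -2.12, 0.2, 0, 0, 0, -1], [-1.19, -2.12, 0.2, 0, 0, 0, -1], [-1.19, -2.12, 0.2, 0, 0, 0, -1], [-1.19, -2.12, 0.2, 0, 0, 0, -1], [-1.19, -2.12, 0.2, 0, 0, 0, -1]]
  ]
}}

```text
time: 2.1
tool_pos: [0.4284, 0.0042, 0.2343]
orientation: [0.224, 0.974, -0.0, -0.0]
wrist_force: [-0.1, -0.5, 0.0]
opening: 0.002
```

{"api": "jog_arm", "payload": {
  "moves": [
    [[-1.19, -2.12, 0.4, 0, 0, 0, -1], [-1.19, -2.12, 0.4, 0, 0, 0, -1], [-1.19, -2.12, 0.4, 0, 0, 0, -1], [-1.19, -2.12, 0.4, 0, 0, 0, -1], [-1.19, -2.12, 0.4, 0, 0, 0, -1], [-1.19, -2.12, 0.4, 0, 0, 0, -1], [-1.19, -2.12, 0.4, 0, 0, -7.1, -1], [0, 0, 0, 0, 0, -7.1, -1]]
  ]
}}

```text
time: 2.77
tool_pos: [0.4381, -0.1697, 0.2058]
orientation: [0.103, 0.995, -0.002, -0.0]
wrist_force: [-0.9, -0.3, 0.5]
opening: 0.004
```

```bash
python3 - <<'E'
from h import *
s=ctrl.state();print(s['tool_pos'],s['orientation'],s['wrist_force'],s['time'])
cap('wrist','w1');cap('side','s1');cap('scene','sc1')
P=s['tool_pos'];print('proj TCP side',proj('side0',P),'scene',proj('scene0',P),'wrist',proj('w1',P))
print('press est in wrist',proj('w1',(.463,-.191,.041)))
w=cv2.imread('pics/w1.png');a=cv2.imread('pics/s1.png')[130:310,300:480]
cv2.imwrite('pics/v1.png',np.hstack([cv2.resize(w,(533,400)),cv2.resize(a,(267,267)) if 0 else cv2.copyMakeBorder(cv2.resize(a,(267,267)),0,133,0,0,0)]))
E
```

```text
[ 0.43813018 -0.16967202  0.20577719] [ 1.02627629e-01  9.94718690e-01 -1.50316556e-03 -1.94602292e-04] [-0.85445956 -0.26754479  0.51960305] 2.7667
proj TCP side (np.float64(365.27217316673443), np.float64(215.0817874485718)) scene (np.float64(264.8905662242702), np.float64(144.05288001571017)) wrist (np.float64(320.03884000196695), np.float64(299.79751302482606))
press est in wrist (np.float64(302.8657749348359), np.float64(249.14642042348143))
```

View pics/w1.png

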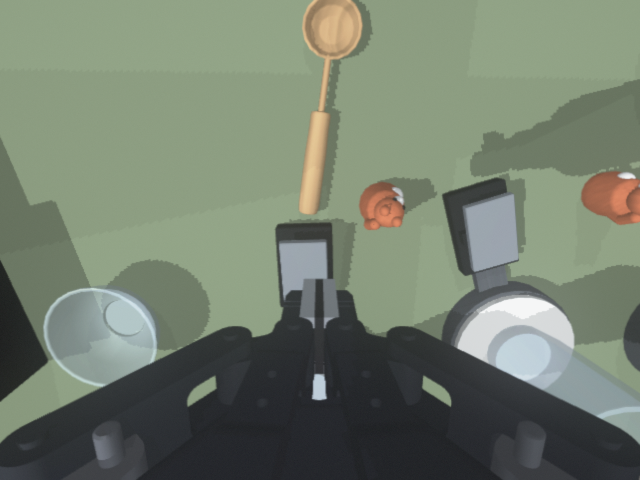

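View pics/s1.png

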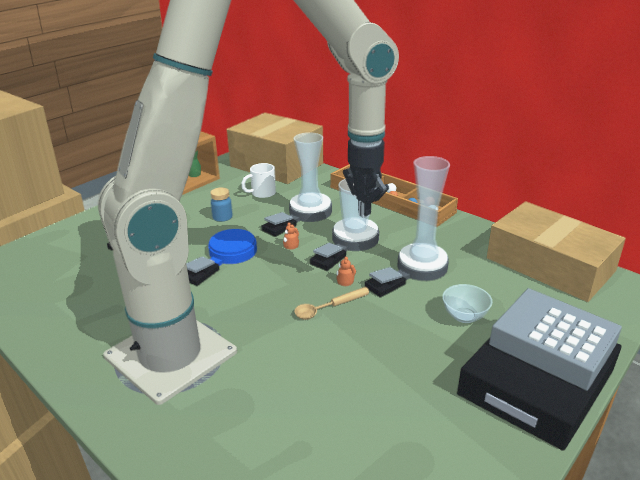

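The wrist view puts the raised paddle edge at row 241, columns 280–327. That gives a press spot of about (303.5,249.5) against a predicted (302.9,249.1), so they agree. The squirrel at (382,205) and the spoon are clear. The side view confirms the fingertip projection, and nothing has been disturbed. Descending.

{"api": "jog_arm", "payload": {
  "moves": [
    [[-0.72, -0.4, 1.0, 0, 0, 0, -1], [-0.72, -0.4, 1.5, 0, 0, 0, -1], [-0.72, -0.4, 1.8, 0, 0, 0, -1], [-0.72, -0.4, 1.8, 0, 0, 0, -1], [0, 0, 1.8, 0, 0, 0, -1], [0, 0, 1.8, 0, 0, 0, -1], [0, 0, 1.8, 0, 0, 0, -1], [0, 0, 1.3, 0, 0, 0, -1]]
  ]
}}

```text
time: 3.58
tool_pos: [0.4633, -0.1844, 0.0772]
orientation: [0.103, 0.995, 0.0, -0.001]
wrist_force: [-0.7, 0.3, 0.1]
opening: 0.001
```

{"api": "jog_arm", "payload": {
  "moves": [
    [[0, 0, 0.4, 0, 0, 0, -1], [0, 0, 0.4, 0, 0, 0, -1], [0, 0, 0.3, 0, 0, 0, -1], [0, 0, 0.3, 0, 0, 0, -1], [0, 0, 0.2, 0, 0, 0, -1], [0, 0, 0.1, 0, 0, 0, -1], [0, 0, 0, 0, 0, 0, -1], [0, 0, 0, 0, 0, 0, -1]]
  ]
}}

```text
time: 4.25
tool_pos: [0.4638, -0.1861, 0.0618]
orientation: [0.102, 0.995, -0.0, 0.0]
wrist_force: [0.3, 0.2, 0.8]
opening: 0.001
```

{"api": "jog_arm", "payload": {
  "moves": [
    [[-0.05, -0.25, 0.4, 0, 0, 0, -1], [-0.05, -0.25, 0.4, 0, 0, 0, -1], [0, 0, 0.4, 0, 0, 0, -1], [0, 0, 0.2, 0, 0, 0, -1], [0, 0, 0.2, 0, 0, 0, -1], [0, 0, 0.2, 0, 0, 0, -1], [0, 0, 0.1, 0, 0, 0, -1], [0, 0, 0, 0, 0, 0, -1]]
  ]
}}

```text
time: 4.92
tool_pos: [0.4635, -0.191, 0.0422]
orientation: [0.102, 0.995, 0.0, -0.0]
wrist_force: [0.7, -0.0, -0.0]
opening: 0.001
```

{"api": "jog_arm", "payload": {
  "moves": [
    [[0, 0, 0.1, 0, 0, 0, -1], [0, 0, 0.1, 0, 0, 0, -1], [0, 0, 0.1, 0, 0, 0, -1], [0, 0, 0.1, 0, 0, 0, -1], [0, 0, 0.1, 0, 0, 0, -1], [0, 0, 0.1, 0, 0, 0, -1], [0, 0, 0, 0, 0, 0, -1], [0, 0, 0, 0, 0, 0, -1]]
  ]
}}

```text
time: 5.58
tool_pos: [0.4641, -0.1913, 0.0364]
orientation: [0.102, 0.995, -0.0, 0.0]
wrist_force: [0.2, -0.5, -0.5]
opening: 0.001
```

{"api": "jog_arm", "payload": {
  "moves": [
    [[0, 0, 0.1, 0, 0, 0, -1], [0, 0, 0.1, 0, 0, 0, -1], [0, 0, 0.1, 0, 0, 0, -1], [0, 0, 0.05, 0, 0, 0, -1], [0, 0, 0.05, 0, 0, 0, -1], [0, 0, 0.05, 0, 0, 0, -1], [0, 0, 0.05, 0, 0, 0, -1], [0, 0, 0, 0, 0, 0, -1]]
  ]
}}

```text
time: 6.25
tool_pos: [0.4638, -0.1912, 0.0321]
orientation: [0.102, 0.995, -0.0, 0.0]
wrist_force: [-1.4, 1.1, 9.4]
opening: 0.001
```

```bash
python3 - <<'E'
from h import *
s=ctrl.state();print(s['tool_pos'],s['wrist_force'],s['moment'],s['tau'].round(2))
cap('wrist','w2');a=cap('side','s2')
cv2.imwrite('pics/v2.png',np.hstack([cv2.resize(cv2.imread('pics/s2.png')[230:310,330:430],(500,400),interpolation=cv2.INTER_CUBIC),cv2.resize(cv2.imread('pics/w2.png')[100:340,230:410],(300,400))]))
E
```

```text
[ 0.46380823 -0.19123262  0.03210586] [-1.42149446  1.13928768  9.37731179] [ 0.09793047  0.23829472 -0.00058179] [-4.000e-02 -4.562e+01  1.100e+00 -7.080e+00 -1.000e-02 -4.700e-01
 -0.000e+00]
```

View pics/v2.png

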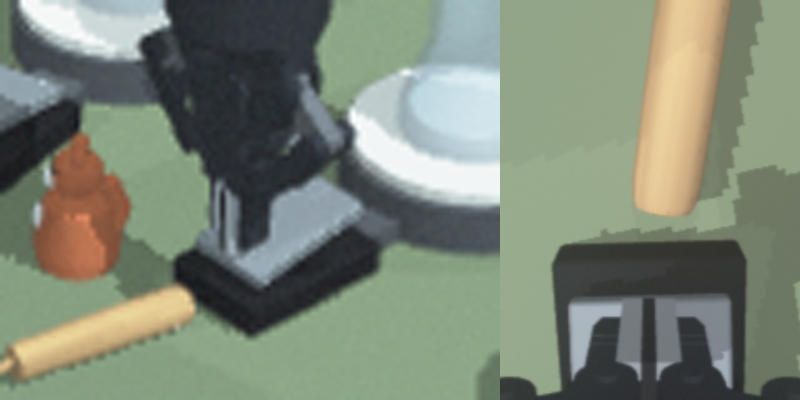

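The force is 9.4 N at z = 32 mm, well above the 1.5–3 N needed to turn the paddle. The crop shows the near end down on the block, so it is at its stop. I retract straight up and check.

{"api": "jog_arm", "payload": {
  "moves": [
    [[0, 0, -0.5, 0, 0, 0, -1], [0, 0, -1, 0, 0, 0, -1], [0, 0, -1.5, 0, 0, 0, -1], [0, 0, -2, 0, 0, 0, -1], [0, 0, -2, 0, 0, 0, -1], [0, 0, -2, 0, 0, 0, -1], [0, 0, -2, 0, 0, 0, -1], [0, 0, -1, 0, 0, 0, -1]]
  ]
}}

```text
time: 7.02
tool_pos: [0.4646, -0.1915, 0.1541]
orientation: [0.102, 0.995, -0.0, 0.002]
wrist_force: [-0.7, -0.0, -0.2]
opening: -0.005
```

{"api": "jog_arm", "payload": {
  "moves": [
    [[1, 0, -1, 0, 0, 0, -1], [1, 0, -1, 0, 0, 0, -1], [1, 0, -1, 0, 0, 0, -1], [1, 0, 0, 0, 0, 0, -1], [0, 0, 0, 0, 0, 0, -1], [0, 0, 0, 0, 0, 0, -1], [0, 0, 0, 0, 0, 0, -1], [0, 0, 0, 0, 0, 0, -1]]
  ]
}}

```text
time: 7.68
tool_pos: [0.4249, -0.183, 0.181]
orientation: [0.102, 0.995, 0.0, -0.0]
wrist_force: [-0.7, -0.2, 0.2]
opening: -0.001
```

```bash
python3 - <<'E'
from h import *
s=ctrl.state();print(s['time'],s['tool_pos'],s['wrist_force'],abs(s['joint_vel']).max())
cap('side','s3');cap('scene','sc3')
c=lambda f,a,b,x,y:cv2.resize(cv2.imread(f'pics/{f}.png')[b:b+y,a:a+x],(400,400),interpolation=cv2.INTER_CUBIC)
cv2.imwrite('pics/v3.png',np.hstack([c('s3',250,120,230,230),c('sc3',150,130,180,180)]))
E
```

```text
7.6833 [ 0.42485334 -0.18298154  0.18096774] [-0.72052228 -0.16551957  0.16242635] 0.001545462069597713
```

View pics/v3.png

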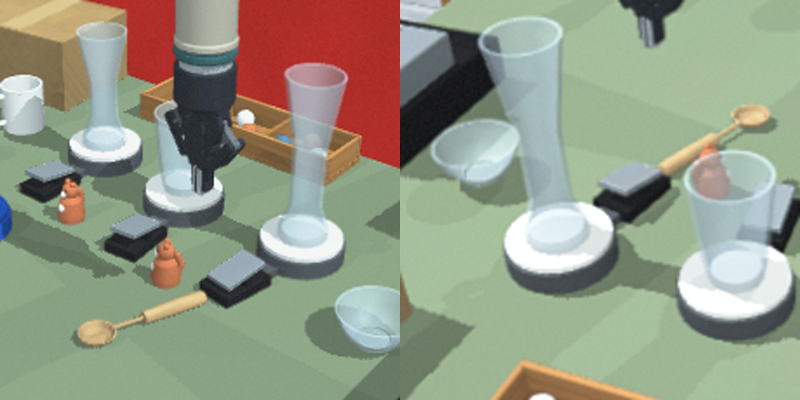

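Paddle C now tilts the other way, with its near end down on the block. A and B are unchanged and all the ware is in place. Handing in.

```bash
python3 -c "
from bench import ctrl
print(ctrl.hand_in())"
```

```text
the job is handed in; nothing more can be done
None
```

I pressed the right-hand switch (C) fully over, drew the arm back clear and handed the job in; the hand-in gives no verdict.

- **Which vase:** the tallest vase stands on C. Its mouth matched a 250 mm height in both the scene and side views, while the other trumpet vase, on A, matched 200 mm.
- **Press:** with the fingers shut I went down on the raised end of paddle C. The wrist force was 9.4 N at z = 32 mm. That is well above the 1.5–3 N needed to turn the paddle and below the 25 N limit, so I took it to be at its stop.
- **Last checks:** after drawing back, pictures show paddle C's near end down and A and B unchanged. Every vase, squirrel, the spoon and the bowl look unmoved. I judged this by eye and could not read the joint angle directly. The arm is still, about 15 cm above the switch and touching nothing, at 7.7 s.
- **What disagreed:**
  - The scene and side views put stand C about 9 mm too low, so I trusted contact force rather than the pictures for height. The horizontal position was confirmed by the wrist view to about 1 pixel.
  - I expected contact at about 41 mm but saw no clear force at the 42 mm and 36 mm readings.

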